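# Lock a row of blocks in the boring tray with its wedge

### The job

Get the three pine blocks in the tray ready for drilling: slide them together, up tight against the tray's fixed stop, and then fit the loose hardwood wedge, thin end first, into the tapering slot left between the row and the angled batten. Drive the wedge home, pushing it firmly in from its thick end, until it jams and the whole row is locked tight; leave the blocks lying flat, and do not disturb the tape measure, the black tape roll or the calliper.

Things in the scene. Friction and masses are not known exactly. Their poses are not given: they have to be found in the camera images.
- tray: Plywood boring tray fixed to the bench, board 190 (x) x 277 (y) x 12 mm. Origin under its centre at bench level; x points away from the robot, y to the left along the row. Battens 20 mm high stand on it (tops 32 mm above the bench): fixed stop at the right, inner face at tray y = -109 mm; back rail, inner face at x = +73 mm, ending short of the slot; angled batten at the left.
- cleat: The tray's angled batten, straight, 140 x 32 x 20 mm, fixed. Origin on the board's top at the middle of its inner face (tray x = +10, y = +91 mm), x along that face, which comes 0.12 mm nearer to the row per mm of tray +x. Its front end is at tray x = -60 mm.
- slot_mouth (a point): Wide mouth of the slot between the closed-up row and the angled batten: tray x = -50, y = +77 mm, on the board's top, 12 mm above the bench; there the slot is 42 mm wide. The slot narrows towards tray +x and is open at both ends. While the blocks lie apart it is too narrow for the wedge's thin end. The board reaches 45 mm out in front of the mouth.
- slot_home (a point): Where the wedge's centre lies when home with the row tight: tray x = 0, y = +74 mm, 27 mm above the bench; axes as the tray's. Pushed along tray +x at the middle of its thick end with 12 to 20 N, the wedge stops within about 5 mm of it and stays jammed when let go. If it sticks askew further out, push again.
- wedge_center (a point): Middle of the loose dark hardwood wedge (0.1 kg, lying flat): 130 long, 30 high, 44 mm wide at the thick end, 28 at the thin end. x points to the thin end (thick end face at x = -65 mm). The side at its -y (y = -18 mm) is parallel to x and goes against the blocks; the +y side slants. In place its x points as the tray's x; home, its thick end stands 5 mm out of the slot.
- block_a_center (a point): Centre of the pine block nearest the fixed stop, lying flat on the board: 110 (x) x 55 (y) x 38 mm, 0.11 kg, axes roughly as the tray's. Its top is 50 mm above the bench, 18 mm above the battens, so that it can be pushed above them.
- block_b_center (a point): Centre of the middle pine block, of the same size.
- block_c_center (a point): Centre of the pine block next to the slot, of the same size. Its left (tray +y) side is where the row is pushed, towards tray -y; closed up against the stop, its centre is at tray y = +28.5 mm and the row's left side at y = +56 mm.
- tape_measure: Yellow tape measure on the bench, 71 x 76 x 37 mm; origin under its centre. Leave it alone.
- black_tape: Roll of black tape on the bench, 53 mm across, 19 mm high; origin under its centre. Leave it alone.
- calliper: Steel calliper on the bench, 232 (x) x 63 x 8 mm; origin under its centre. Leave it alone.
Mind the look-alikes: they are no part of the job. There is more than one size of the part that bears wedge_center; the job needs the largest.

How it is judged:
By the outcome, as a careful person would: the job done as asked, in the order asked, and still so for the second after the job is handed in, with the robot touching nothing.
It also fails if it takes over 72 s, if anything falls off the work surface, if the arm or the gripper's body presses on something with over 40 N, if the wrist force passes 120 N, or if a joint passes its speed limit or range.

### The arm

A 6-joint arm with a two-finger parallel gripper is mounted at the origin on a cart in front of the work surface, level with it; the furniture and walls round the work are solid. World frame = base frame: x ahead of the robot, y to its left, z up, the work surface at z = 0. Lengths are in m, angles in rad, forces in N, time in s.
With the tool pointing down it reaches from about 0.275 to 0.825 m from the base axis. Payload 4.9 kg.
Tool frame: the origin (TCP) lies midway between the tips of the shut fingers; the grasp point (between the pads) lies 19 mm behind it (grip_point_offset is the distance from the TCP to the grasp point, in m); z points along the fingers, y is the line along which they close (so a half turn about z gives the same grasp; the last joint's range is limited). The gripper opens to 85 mm and grips with 20 to 120 N. Pads are 22 mm wide; open, the fingers measure 114 mm over their backs; the gripper's body (76 mm by 85 mm) begins 54 mm behind the grasp point. The pads swing forward as they close: fully open they stand 13 mm farther back than shut.
Start: joints at [-1.468, 0.326, -0.193, 1.052, 0, 1.437], TCP at [0.129, -0.535, 0.231] pointing down, gripper open.
Joint ranges: [-2.65, 2.65], [-0.97, 1.79], [-1.3, 1.35], [-1.93, 2.1], [-1.47, 1.37], [-3.14, 3.14]. Speed limits (rad/s): [2.57, 2.57, 3.14, 3.14, 3.14, 3.14].

### API

Orientations are given as a rotation vector (axis times angle).
In Python, from cell import * gives the robot as it stands. Calls block until the motion is done:
- movep(position, orientation): joint-space move of the TCP to a pose.
- move_l(position, velocity=0.15, rot=None, until_force=None): straight line of the TCP; rot=None keeps the orientation; velocity is the mean speed in m/s. With until_force (N) it stops when the force on the tool has changed by that much, and returns True; else False.
- set_joints(angles): joint-space move.
- let_go() and grab(newtons=None): open the fingers fully, or close them until they stop; newtons is the grip in N (None keeps the last).
- sleep(seconds).
- ik(position, orientation): joint angles nearest the present ones, or None.
- get_state(): the state.
- grab_frame(name): name is "scene" or "top" or "wrist"; returns a dict with "img" (480x640x3 uint8, red, green, blue), "fx", "fy", "cx", "cy" (pixels), "cam_to_world" (4x4, takes a point from camera to world coordinates); the wrist camera has in their place "T_tool_cam" (4x4, takes a point from camera to tool coordinates, whose origin is the TCP and whose axes are the flange's). Camera axes: x right, y down, z forward; pixel columns grow to the right and rows downward; lengths in m; the calibration is good to about 2 mm. A picture is of the moment at which its call begins: read the wrist's pose just before it. There is no depth.
A pose or a line that the arm cannot do raises MotionError and nothing moves.
- sign_off(): hands the job in; it is judged then, once.
Trained networks look in the newest picture that a camera, given by its name, has taken for a name from the list of things; names that differ only in an ending like _2 or _b are one class to them, and where a whole thing is asked for, a point or a joint stands for the part that bears it (a point fixed in the world has none). Each returns a list of dicts, best first, with "score" (0 to 1); they miss things now and then, are a little off and sometimes report something else, mostly with a low value. They report only what shows in the picture. A call takes as long as a camera call. They do not tell look-alikes from the thing itself.
- spot_in(camera, name): "centre" ([column, row] in pixels, amid what is visible of it).
- silhouettes(camera, name): "mask" (480x640 bool, what is visible of it) and "centre" ([column, row] in pixels, amid what is visible of it).
- tip_of(camera, name): "centre" ([column, row] in pixels: a listed point, or the origin of a listed thing).
The state is a dict: "clock": time; "q": joint angles; "joint_velocities": joint speeds; "tau": joint torques, N m; "position": TCP position; "eef_rot": TCP orientation; "contact_force": force on the tool from outside, world axes, zero at the start; "wrist_torque": the same for the moment, N m; "finger_gap": opening from 0.0 (shut) to 1.0 (fully open); "grasp_force": force on a finger pad.
Only numpy, scipy, OpenCV 4.12 (cv2) and the standard library are available. Lean on these libraries where they do the work, as an engineer would, in place of code of your own. Each camera call takes 0.05 s, during which the arm holds its last target. There are 200 camera calls.

## Working session

There is one attempt and no reset: what is moved stays moved. The work goes in short steps, each a Python script; the robot and the scene stay as the last script left them, time stands still between calls to the robot, and variables do not carry over. Pictures are saved under pics/ and viewed, at most 10 in all, crops included, and the job is handed in when it is done.

```bash
ls; mkdir -p pics; cat > h.py <<'E'
from cell import *
import numpy as np, cv2
from scipy.spatial.transform import Rotation as R
def shot(n,f=None):
    s=get_state(); d=grab_frame(n)
    if 'cam_to_world' in d: T=np.array(d['cam_to_world'])
    else:
        W=np.eye(4); W[:3,:3]=R.from_rotvec(s['eef_rot']).as_matrix(); W[:3,3]=s['position']; T=W@np.array(d['T_tool_cam'])
    d['T']=T
    if f: cv2.imwrite(f,np.ascontiguousarray(d['img'][:,:,::-1]))
    return d
def ray(d,px,z):
    v=d['T'][:3,:3]@np.array([(px[0]-d['cx'])/d['fx'],(px[1]-d['cy'])/d['fy'],1]); o=d['T'][:3,3]
    return o+v*(z-o[2])/v[2]
def proj(d,p):
    c=np.linalg.inv(d['T'])@np.append(p,1); return np.array([d['fx']*c[0]/c[2]+d['cx'],d['fy']*c[1]/c[2]+d['cy']])
E
python3 - <<'E'
from h import *
np.set_printoptions(precision=4,suppress=True)
Z=dict(tray=0,cleat=.012,slot_mouth=.012,slot_home=.027,wedge_center=.015,block_a_center=.031,block_b_center=.031,block_c_center=.031,tape_measure=0,black_tape=0,calliper=0)
for cam in('top','scene'):
    d=shot(cam,f'pics/{cam}0.png'); print(cam,d['T'][:3,3],d['fx'])
    for n,z in Z.items():
        for r in tip_of(cam,n)[:4]: print(n,np.round(r['centre']),round(r['score'],2),ray(d,r['centre'],z)[:2])
E
```

```text
pics
top [0.2309 0.0939 1.6771] 490.5830132995404
tray [440. 239.] 0.65 [ 0.5507 -0.3626]
tray [447. 240.] 0.31 [ 0.5478 -0.3881]
cleat [416. 226.] 0.89 [ 0.5947 -0.2795]
cleat [307. 271.] 0.7 [0.4334 0.0997]
slot_mouth [412. 240.] 0.64 [ 0.546  -0.2631]
slot_home [420. 229.] 0.73 [ 0.5796 -0.2879]
wedge_center [160. 272.] 0.85 [0.4264 0.5971]
wedge_center [245. 256.] 0.55 [0.4837 0.311 ]
wedge_center [204. 267.] 0.5 [0.4431 0.4492]
block_a_center [461. 245.] 0.7 [ 0.5239 -0.4264]
block_c_center [429. 226.] 0.9 [ 0.5921 -0.3206]
tape_measure [249. 202.] 0.81 [0.6749 0.3059]
black_tape [446. 239.] 0.72 [ 0.5523 -0.3841]
black_tape [360. 280.] 0.58 [ 0.4052 -0.0818]
black_tape [309. 267.] 0.26 [0.4495 0.0916]
calliper [307. 268.] 0.87 [0.4453 0.1005]
scene [-0.2445  0.8024  0.6208] 444.59177391382303
tray [412. 214.] 0.68 [ 0.5478 -0.3434]
cleat [387. 212.] 0.49 [ 0.6022 -0.2743]
slot_mouth [402. 218.] 0.64 [ 0.5398 -0.2737]
slot_home [395. 210.] 0.7 [ 0.5737 -0.2803]
wedge_center [226. 335.] 0.98 [0.4261 0.4555]
wedge_center [269. 295.] 0.97 [0.4809 0.3041]
wedge_center [170. 373.] 0.73 [0.4058 0.5911]
wedge_center [233. 268.] 0.15 [0.6427 0.2998]
block_a_center [402. 218.] 0.66 [ 0.5174 -0.2423]
block_a_center [434. 200.] 0.42 [ 0.5304 -0.4397]
block_a_center [344. 278.] 0.3 [0.3947 0.1397]
block_b_center [418. 204.] 0.82 [ 0.5459 -0.3664]
block_b_center [433. 199.] 0.63 [ 0.5392 -0.446 ]
block_c_center [403. 206.] 0.9 [ 0.5714 -0.3173]
tape_measure [231. 268.] 0.58 [0.6708 0.2902]
black_tape [392. 259.] 0.64 [ 0.4064 -0.0618]
calliper [342. 278.] 0.81 [0.4303 0.1077]
```

View pics/top0.png

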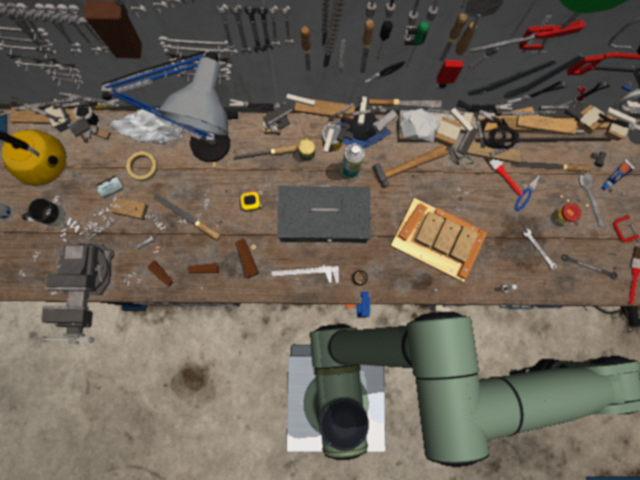

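View pics/scene0.png

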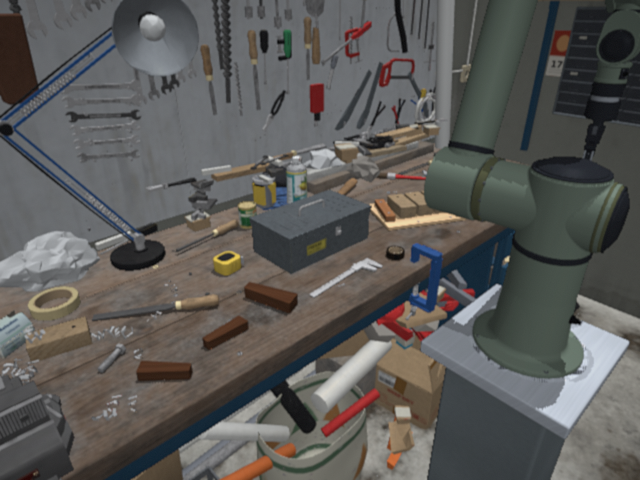

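The tray (tray and blocks near 440,240 in the top view) is at the right. There are three dark wedges, near (160,272), (204,268) and (246,258). The last one looks largest, so I'll check it from close up.

```bash
cat >> h.py <<'E'
def down(yaw): return (R.from_euler('z',yaw)*R.from_rotvec([np.pi,0,0])).as_rotvec()
np.set_printoptions(precision=4,suppress=True)
E
python3 - <<'E'
from h import *
s=get_state(); M=R.from_rotvec(s['eef_rot']).as_matrix(); print(M)
d=grab_frame('wrist'); print(np.array(d['T_tool_cam']),d['fx'])
yaw=np.arctan2(M[1,0],M[0,0]); print('yaw',yaw)
for y in (-0.5,-0.5+np.pi,-.5+np.pi/2,-.5-np.pi/2):
    print(y,ik([.5,-.36,.36],down(y)))
movep([.50,-.34,.38],down(-0.5))
d=shot('wrist','pics/w1.png'); print(d['T'])
Z=dict(tray=0,cleat=.012,slot_mouth=.012,slot_home=.027,block_a_center=.031,block_b_center=.031,block_c_center=.031)
for n,z in Z.items():
    for r in tip_of('wrist',n)[:4]: print(n,np.round(r['centre']),round(r['score'],2),ray(d,r['centre'],z)[:2])
print(get_state()['clock'])
E
```

```text
[[ 0.9721  0.2346 -0.    ]
 [ 0.2346 -0.9721  0.    ]
 [-0.     -0.     -1.    ]]
[[-0.001  -0.9605 -0.2784  0.0715]
 [ 1.     -0.001  -0.      0.0001]
 [-0.0003 -0.2784  0.9605 -0.1426]
 [ 0.      0.      0.      1.    ]] 361.57557680537127
yaw 0.23683031147336384
-0.5 [-0.7438  0.4156  0.2633  1.4184  0.      2.8978]
2.641592653589793 [-0.7438  0.4156  0.2633  1.4184  0.     -0.2438]
1.0707963267948966 [-0.7438  0.4156  0.2633  1.4184  0.      1.327 ]
-2.0707963267948966 [-0.7438  0.4156  0.2633  1.4184  0.     -1.8146]
[[-0.4809 -0.8419 -0.2448  0.5624]
 [-0.8768  0.462   0.1336 -0.3743]
 [ 0.0006  0.2788 -0.9603  0.5221]
 [ 0.      0.      0.      1.    ]]
tray [310. 147.] 0.86 [ 0.5517 -0.354 ]
cleat [244. 141.] 0.83 [ 0.6022 -0.2794]
slot_mouth [258. 190.] 0.71 [ 0.5363 -0.26  ]
slot_home [255. 152.] 0.78 [ 0.5815 -0.2866]
block_a_center [372. 131.] 0.88 [ 0.531  -0.4355]
block_a_center [324. 137.] 0.53 [ 0.555  -0.3762]
block_b_center [324. 138.] 0.81 [ 0.5538 -0.3755]
block_b_center [103. 348.] 0.22 [0.443 0.075]
block_c_center [276. 141.] 0.7 [ 0.5813 -0.3189]
3.2833
```

View pics/w1.png

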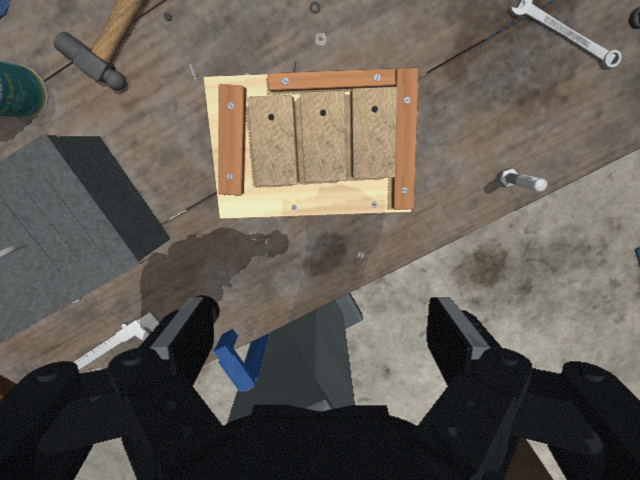

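The wrist view shows the tray with its board corners at about (205,77), (220,217) and (410,212). The cleat is on the left, the stop on the right, and the blocks are at about (272,140), (324,137) and (374,133) with small gaps. I'll fit the tray pose and overlay it.

```bash
python3 - <<'E'
from h import *
from scipy.optimize import least_squares
d=shot('wrist')
pts=[((0,0,0),(310,147),.4),((.01,.091,.012),(244,141),.5),((-.05,.077,.012),(258,190),.4),((0,.074,.027),(255,152),.4),
((.095,.1385,.012),(205,77),1),((-.095,.1385,.012),(220,217),1),((-.095,-.1385,.012),(410,212),1)]
def w(p,x): c,s=np.cos(p[2]),np.sin(p[2]); return np.array([p[0]+c*x[0]-s*x[1],p[1]+s*x[0]+c*x[1],x[2]])
f=lambda p: np.concatenate([k*(proj(d,w(p,x))-u) for x,u,k in pts])
r=least_squares(f,[.55,-.36,-.5],loss='soft_l1'); p=r.x; print(p); print(r.fun.reshape(-1,2))
np.save('tray.npy',p)
img=cv2.resize(np.ascontiguousarray(d['img'][50:230,190:430,::-1]),None,fx=3.3,fy=3.3,interpolation=cv2.INTER_CUBIC)
L=lambda a,b,c:cv2.line(img,*[tuple(int(v) for v in ((proj(d,w(p,q))-[190,50]+.5)*3.3)) for q in (a,b)],c,1)
C=[(.095,.1385,.012),(-.095,.1385,.012),(-.095,-.1385,.012),(.095,-.1385,.012)]
for i in range(4): L(C[i],C[(i+1)%4],(0,0,255))
L((.095,-.109,.032),(-.095,-.109,.032),(255,0,0)); L((.073,-.109,.032),(.073,.05,.032),(255,0,0))
L((.08,.091-.0084,.032),(-.06,.0994,.032),(255,0,0))
cv2.imwrite('pics/o1.png',img)
E
```

```text
[ 0.5502 -0.3558 -0.4697]
[[ 0.9799  0.162 ]
 [ 0.7085  0.6991]
 [ 0.4405 -1.6026]
 [ 0.6367 -0.7946]
 [-1.8215 -0.8852]
 [-0.861   1.4315]
 [ 0.8137  0.4295]]
```

View pics/o1.png

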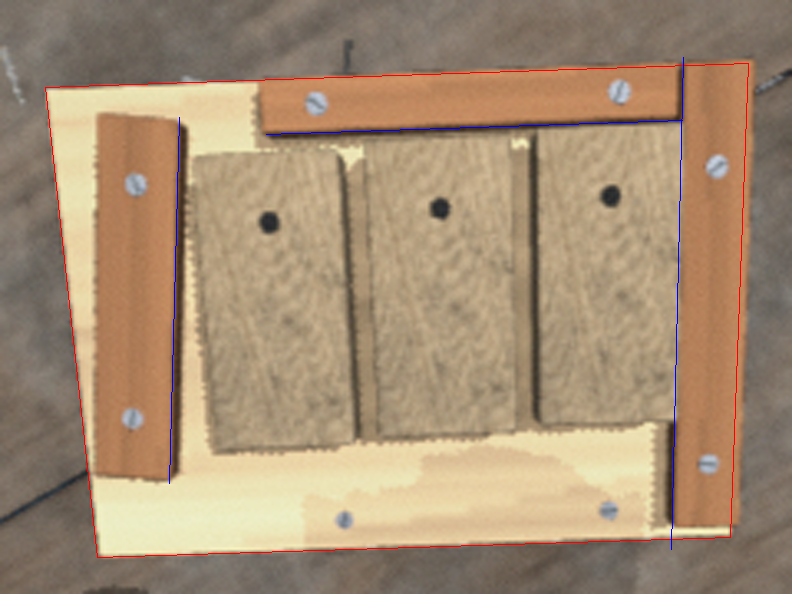

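The fit is within about 1 mm. Next I'll push the row closed with the fingers shut and the tips above the battens.

```bash
cat >> h.py <<'E'
import os
if os.path.exists('tray.npy'):
    P=np.load('tray.npy'); YAW=P[2]; c_,s_=np.cos(YAW),np.sin(YAW)
    def W(x,y,z): return np.array([P[0]+c_*x-s_*y,P[1]+s_*x+c_*y,z])
    def T(w): dx,dy=w[0]-P[0],w[1]-P[1]; return np.array([c_*dx+s_*dy,-s_*dx+c_*dy,w[2]])
E
python3 - <<'E'
from h import *
d=shot('wrist')
for z in [(195,160),(212,452),(355,440),(378,437),(516,430),(540,424),(675,420),(340,150)]:
    print(z,T(ray(d,np.array(z)/3.3+[190,50],.05))[:2])
grab(30)
q=ik(W(0,.095,.15),down(YAW)); q2=ik(W(0,.095,.15),down(YAW+np.pi)); print(q,q2)
movep(W(0,.095,.15),down(YAW))
move_l(W(0,.095,.039),.12,until_force=8)
s=get_state(); print('tip z',s['position'],s['contact_force'],s['clock'])
hit=move_l(W(0,.045,.039),.03,until_force=14)
s=get_state(); print(hit,T(s['position']),s['contact_force'],s['clock'])
E
```

```text
(195, 160) [0.0624 0.0745]
(212, 452) [-0.0459  0.0771]
(355, 440) [-0.043   0.0202]
(378, 437) [-0.0421  0.0111]
(516, 430) [-0.041  -0.0434]
(540, 424) [-0.039  -0.0529]
(675, 420) [-0.0391 -0.106 ]
(340, 150) [0.0642 0.0205]
[-0.5418  0.5722 -0.0173  0.9813  0.      3.0695] [-0.5418  0.5722 -0.0173  0.9813  0.     -0.0721]
tip z [ 0.5939 -0.2716  0.04  ] [-0.2193 -0.1655 -0.3156] 6.2333
True [0.0011 0.0694 0.0391] [3.176  2.031  2.2204] 7.2417
```

```bash
python3 - <<'E'
from h import *
move_l(W(0,.085,.039),.1); move_l(W(0,.085,.12),.2)
let_go()
movep(W(-.03,.03,.33),down(YAW))
d=shot('wrist','pics/w2.png')
for n in('block_a_center','block_b_center','block_c_center'):
    for r in tip_of('wrist',n)[:3]: print(n,np.round(r['centre']),round(r['score'],2),T(ray(d,r['centre'],.031))[:2])
movep([.46,.36,.36],down(0))
d2=shot('wrist','pics/w3.png')
for r in silhouettes('wrist','wedge_center'):
    m=np.array(r['mask']).astype(np.uint8); c=cv2.findContours(m,0,1)[0]
    if not c: continue
    c=max(c,key=cv2.contourArea)
    g=np.array([ray(d2,p[0],.03)[:2] for p in c],np.float32); print(round(r['score'],2),np.round(r['centre']),cv2.minAreaRect(g*1000))
for r in tip_of('wrist','wedge_center'): print(np.round(r['centre']),round(r['score'],2),ray(d2,r['centre'],.015)[:2])
cv2.imwrite('pics/m2.png',np.vstack([cv2.resize(np.ascontiguousarray(x['img'][20:260,90:550,::-1]),(575,300)) for x in(d,d2)]))
print(get_state()['clock'])
E
```

```text
block_a_center [414. 155.] 0.59 [ 0.0147 -0.0806]
block_a_center [317. 159.] 0.45 [0.0107 0.0346]
block_b_center [369. 156.] 0.58 [ 0.0143 -0.0272]
block_c_center [319. 158.] 0.62 [0.012  0.0321]
block_c_center [414. 153.] 0.23 [ 0.0176 -0.0811]
0.95 [255. 202.] ((444.9754333496094, 449.6522521972656), (100.36741638183594, 34.76384353637695), 89.9198226928711)
0.8 [360. 183.] ((476.9639587402344, 308.3721923828125), (131.67852783203125, 43.1638298034668), 21.93202018737793)
0.8 [147. 215.] ((428.1049499511719, 586.1219482421875), (97.72959899902344, 40.11170959472656), 49.076473236083984)
[360. 178.] 0.91 [0.4732 0.3054]
[252. 202.] 0.81 [0.4403 0.4519]
[154. 219.] 0.56 [0.4173 0.5899]
14.7
```

View pics/m2.png

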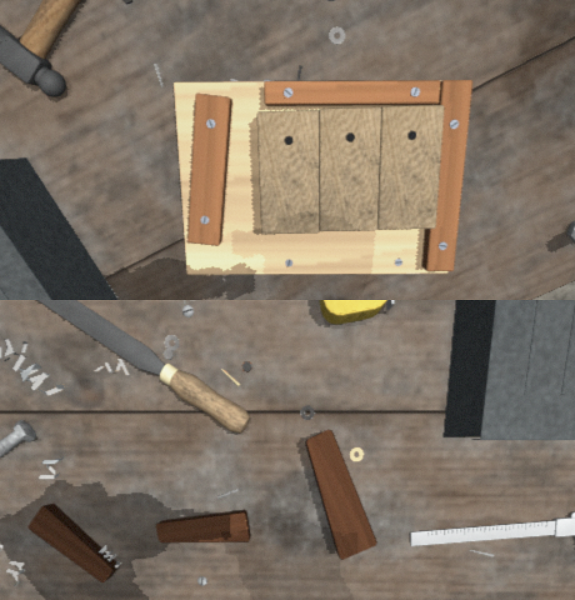

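The row is closed up against the stop, with no gaps. The lower picture shows three dark candidates:
- (70,542): about 98 mm long
- (203,527): about 100 mm long
- (340,495): 131 x 43 mm, with its thin end pointing up and slightly left

The third one matches the description. I'll fit its exact pose and grasp it near the thick end.

```bash
cat >> h.py <<'E'
from scipy.optimize import minimize
PO=np.array([[-.065,-.018],[.065,-.018],[.065,.010],[-.065,.026]])
def fitwedge(d,mask,p0,z0,verbose=True):
    k=4
    def render(p):
        c,s=np.cos(p[2]),np.sin(p[2]); xy=PO@np.array([[c,s],[-s,c]])+p[:2]
        u=np.array([proj(d,[*q,z]) for z in(z0,z0+.03) for q in xy])
        h=cv2.convexHull(((u+.5)*k).astype(np.float32)).astype(np.int32)
        im=np.zeros((480*k,640*k),np.uint8); cv2.fillConvexPoly(im,h,1); return cv2.resize(im*255,(640,480),interpolation=cv2.INTER_AREA)/255.
    def cost(v):
        a=render(v*[.001,.001,.01]); return 1-np.minimum(a,mask).sum()/np.maximum(a,mask).sum()
    v0=np.array(p0)/[.001,.001,.01]
    r=minimize(cost,v0,method='Nelder-Mead',options=dict(initial_simplex=np.vstack([v0,v0+np.diag([6,6,10])]),xatol=.05,fatol=1e-4))
    return r.x*[.001,.001,.01],1-r.fun
E
python3 - <<'E'
from h import *
d=shot('wrist')
m=[r for r in silhouettes('wrist','wedge_center') if abs(r['centre'][0]-360)<30][0]['mask']
m=np.array(m).astype(float)
p,i=fitwedge(d,m,[.475,.307,.38],0.); print(p,i)
# colour-refined mask
hsv=cv2.cvtColor(d['img'],cv2.COLOR_RGB2HSV); near=cv2.dilate(m.astype(np.uint8),np.ones((9,9)))
a=d['img'].astype(int); col=((a[:,:,0]-a[:,:,2]>22)&(a[:,:,0]>1.55*a[:,:,2])&(near>0)).astype(np.uint8)
col=cv2.morphologyEx(col,cv2.MORPH_CLOSE,np.ones((5,5))); print(m.sum(),col.sum())
print(fitwedge(d,col.astype(float),p,0.))
for q in (p,[p[0],p[1],p[2]+np.pi]): print(fitwedge(d,m,q,0.))
np.save('wedge.npy',p)
E
```

```text
[0.4777 0.3066 0.4164] 0.9700771526116293
2850.0 2734
(array([0.4778, 0.3064, 0.4224]), np.float64(0.9447064946894163))
(array([0.4778, 0.3067, 0.4174]), np.float64(0.9702595328650593))
(array([0.4771, 0.3068, 3.6024]), np.float64(0.808131812345825))
```

```bash
python3 - <<'E'
from h import *
p=np.load('wedge.npy'); c,s=np.cos(p[2]),np.sin(p[2])
g=np.array([p[0]+c*-.042-s*.0026,p[1]+s*-.042+c*.0026])
o=down(p[2]+np.pi)
movep([*g,.12],o)
hit=move_l([*g,.001],.12,until_force=10); st=get_state(); print(hit,st['position'],st['contact_force'])
grab(40); st=get_state(); print(st['finger_gap'],st['grasp_force'],st['clock'])
move_l([*g,.13],.2)
movep([.45,.25,.28],o) 
st=get_state(); print(st['finger_gap'],st['grasp_force'])
h=W(-.12,.09,.20); print(ik(h,down(YAW+np.pi)))
movep([.42,0,.30],down(YAW+np.pi)); movep(h,down(YAW+np.pi))
d=shot('wrist','pics/w4.png'); print(get_state()['clock'],get_state()['finger_gap'])
for r in silhouettes('wrist','wedge_center'):
    print(round(r['score'],2),np.round(r['centre']),np.sum(r['mask']))
E
```

```text
False [0.4388 0.2923 0.0016] [-0.4403 -0.5407 -0.1013]
0.48050918723988423 40.14084527269006 18.675
0.48099338875608644 40.20865727216005
[-0.5676  0.3168 -0.2898  0.9642  0.     -0.0979]
22.1583 0.48405812168799234
```

View pics/w4.png

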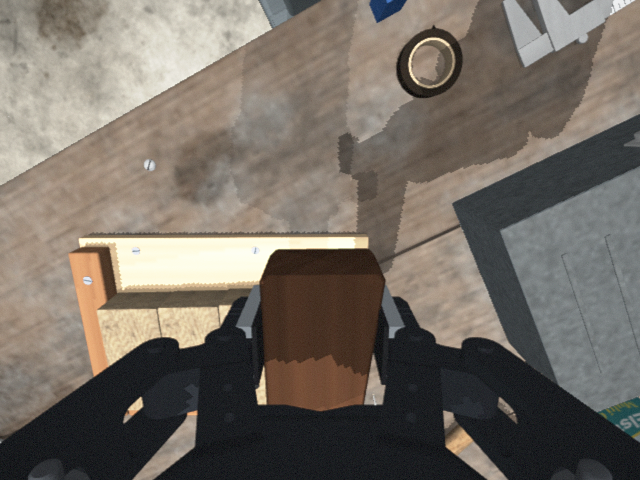

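The wedge is held, with its thick-end top edge at about (262,287) to (383,283) and its sides running down to (265,405) and (367,410). I'll compute its yaw and offset in the hand.

```bash
python3 - <<'E'
from h import *
d=shot('wrist'); st=get_state(); print(T(st['position']))
im=cv2.GaussianBlur(d['img'],(3,3),0).astype(int)
print({r:[(c,im[r,c].tolist()) for c in list(range(256,274,3))] for r in (300,395)})
for u in [(262,287),(383,283),(265,402),(367,402)]: print(u,T(ray(d,u,st['position'][2]+.0284)))
E
```

```text
[-0.1201  0.0914  0.201 ]
{300: [(256, [99, 105, 109]), (259, [90, 94, 97]), (262, [55, 37, 26]), (265, [66, 45, 32]), (268, [67, 46, 32]), (271, [68, 46, 33])], 395: [(256, [144, 129, 107]), (259, [232, 213, 171]), (262, [229, 206, 165]), (265, [186, 162, 128]), (268, [93, 63, 46]), (271, [107, 72, 51])]}
(262, 287) [-0.1395  0.0721  0.2294]
(383, 283) [-0.141   0.1134  0.2294]
(265, 402) [-0.0923  0.0712  0.2294]
(367, 402) [-0.0923  0.1098  0.2294]
```

```bash
python3 - <<'E'
from h import *
o=down(YAW+np.pi)
move_l(W(-.15,.0785,.10),.2,rot=o)
print(move_l(W(-.15,.0785,.0155),.12,until_force=10))
print(move_l(W(-.078,.0785,.0155),.05,until_force=6)); st=get_state(); print(T(st['position']),st['contact_force'])
print(move_l(W(*T(st['position'])[:2],.0135),.03,until_force=5))
let_go(); st=get_state(); t=T(st['position']); print(t,st['clock'])
move_l(W(t[0],t[1],.09),.15)
movep(W(-.13,.05,.25),down(YAW+np.pi)) 
grab(40)
d=shot('wrist'); ok=silhouettes('wrist','wedge_center'); 
d0=shot('top')
movep(W(-.10,.075,.22),down(YAW+np.pi/2))
d=shot('wrist','pics/w5.png'); print(get_state()['clock'])
for r in silhouettes('wrist','wedge_center'):
    m=np.array(r['mask']).astype(float); print(round(r['score'],2),np.round(r['centre']),m.sum())
    w0=W(-.035,.076,0); p,i=fitwedge(d,m,[w0[0],w0[1],YAW],.012); print(T([p[0],p[1],0]),np.degrees(p[2]-YAW),i)
E
```

```text
False
False
[-0.0784  0.0785  0.0155] [-0.6401 -0.2013 -0.3722]
False
[-0.0784  0.0785  0.0134] 26.1333
29.9167
0.96 [382. 215.] 5990.0
[-0.0375  0.0763  0.    ] 0.3823699981932983 0.960021441155555
```

View pics/w5.png

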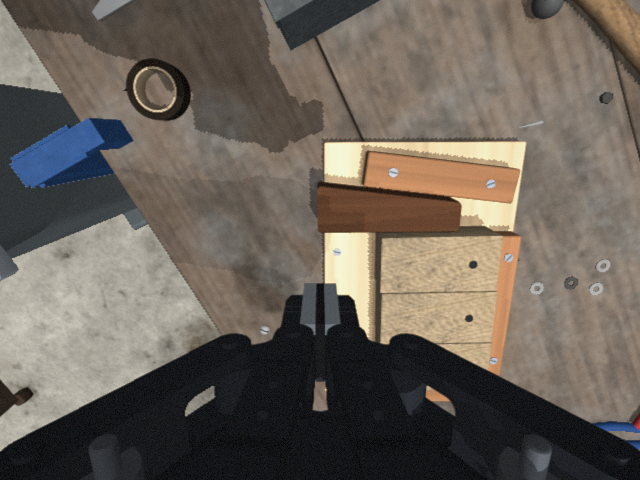

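The wedge lies in the slot as planned: thin end in, yaw about 0.4°, centre at x = -37.5 mm. Now I'll push it home from the thick end.

```bash
python3 - <<'E'
from h import *
o=down(YAW+np.pi/2)
movep(W(-.145,.080,.10),o); print(move_l(W(-.145,.080,.022),.12,until_force=8))
print(move_l(W(-.060,.078,.022),.025,until_force=15.5)); st=get_state(); F=st['contact_force']; print(T(st['position']),F,st['clock'])
sleep(.2); print(get_state()['contact_force'])
t=T(st['position'])
move_l(W(t[0]-.03,t[1],.022),.1); move_l(W(t[0]-.03,t[1],.1),.2)
movep(W(-.10,.075,.22),o)
d=shot('wrist','pics/w6.png'); print(get_state()['clock'])
for r in silhouettes('wrist','wedge_center')[:1]:
    m=np.array(r['mask']).astype(float); w0=W(-.005,.075,0)
    p,i=fitwedge(d,m,[w0[0],w0[1],YAW],.012); print(T([p[0],p[1],0]),np.degrees(p[2]-YAW),i)
E
```

```text
False
True
[-0.0802  0.0778  0.0209] [ 0.2344 -0.2361  0.6528] 33.75
[ 0.1401 -0.3155 -0.3683]
35.5333
```

View pics/w6.png

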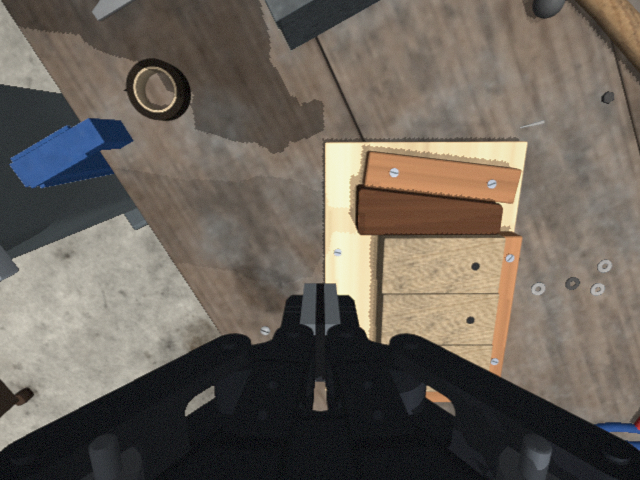

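The wedge is near home, with the fingertips stopped about where the thick end should be. Since the force dropped off on stopping, I'll push again and check how far it moves.

```bash
python3 - <<'E'
from h import *
o=down(YAW+np.pi/2)
movep(W(-.115,.078,.10),o); move_l(W(-.115,.078,.022),.12,until_force=8)
for k,f in enumerate((16,18)):
    h=move_l(W(-.060,.078,.022),.015,until_force=f); st=get_state(); print(h,T(st['position']),st['contact_force'],st['clock'])
    t=T(st['position']); move_l(W(t[0]-.012,.078,.022),.1)
move_l(W(-.11,.078,.022),.1); move_l(W(-.11,.078,.1),.2)
movep(W(-.10,.075,.22),o)
d=shot('wrist','pics/w7.png'); print(get_state()['clock'])
for r in silhouettes('wrist','wedge_center'):
    m=np.array(r['mask']).astype(float); w0=W(-.005,.075,0)
    p,i=fitwedge(d,m,[w0[0],w0[1],YAW],.012); print(r['score'],T([p[0],p[1],0]),np.degrees(p[2]-YAW),i)
cv2.imwrite('pics/w7c.png',cv2.resize(np.ascontiguousarray(d['img'][130:330,310:540,::-1]),None,fx=3,fy=3,interpolation=cv2.INTER_CUBIC))
E
```

```text
True [-0.0803  0.0782  0.0208] [-0.1829 -0.9658 -0.3047] 39.3417
True [-0.0805  0.0782  0.0207] [-1.1539 -0.5824  0.4118] 40.8417
42.575
0.68 [-0.0002  0.0734  0.    ] -0.2618441847691219 0.9316323739288548
```

View pics/w7c.png

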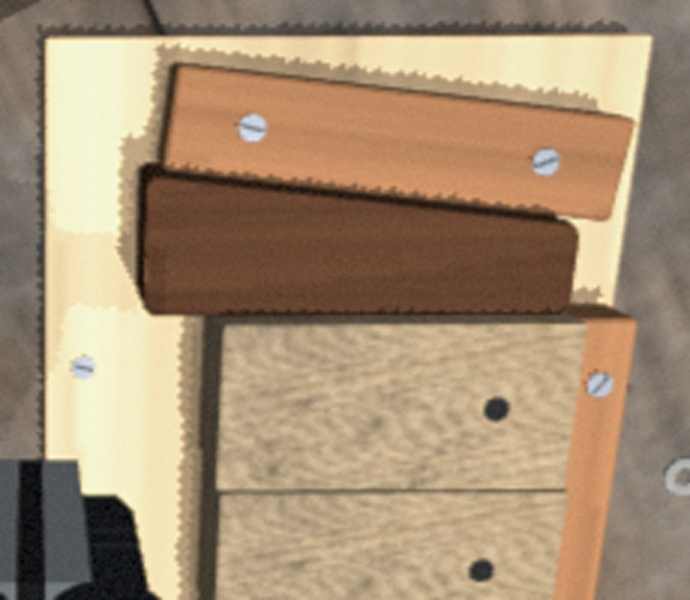

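The wedge centre is at tray (-0.2, 73.4) mm. It's flush with both the cleat and the row, and it didn't move under repeated 16–18 N pushes, so it's jammed home.

```bash
python3 -c "
from cell import *
print(sign_off())"
```

```text
the job is handed in; nothing more can be done
None
```

The three blocks are closed up tight against the stop and lying flat. The largest wedge is jammed within about 1 mm of home and held under repeated 16–18 N pushes. I never touched the tape measure, tape roll or calliper, and I handed the job in at about 43 s of the 72 s limit.

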